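# Hang the phone-display bracket level on its hook

### The job

Hang the red display bracket on the prong of the hook with the yellow ball, by whichever of its four holes lets it hang level, and leave it hanging there still and level. Leave the black bracket where it stands.

Things in the scene. Friction and masses are not known exactly. Their poses are not given: they have to be found in the camera images.
- red_bracket: The red-painted aluminium bracket, standing upright on the table: a flat plate 8 mm thick (its x), 170 mm long (its y), 125 mm tall (its z). Origin: middle of length and thickness, at the underside of its feet. The bar (z 60 to 125 mm) runs the whole length; four round holes, 19 mm across, go through it along x, 36 mm apart. Its plain rim above them can be pinched from above. About 0.5 kg in all
- red_bracket_broad (a point): Foot of the red bracket's broad leg (8 mm thick, 50 mm long, 60 mm high, aluminium) at y = +60 mm, z = 0. A dark steel clamp block sits round it: 44 mm (y) by 22 mm high, standing on the table, two solid halves, each 16 mm thick, one on either face of the plate (40 mm over both); the steel is about 2.9 times as dense as the aluminium
- red_bracket_slim (a point): Foot of the red bracket's slim leg (8 mm thick, 15 mm long, 60 mm high, aluminium, no block) at y = -77.5 mm, z = 0
- red_bracket_hole1 (a point): Centre of the red bracket's hole 1 (nearest the slim leg): y = -42 mm, x = 0, z = 80 mm in the bracket's frame, so 45 mm under the rim
- red_bracket_hole2 (a point): Centre of the red bracket's hole 2: y = -6 mm, x = 0, z = 80 mm in the bracket's frame, so 45 mm under the rim
- red_bracket_hole3 (a point): Centre of the red bracket's hole 3: y = +30 mm, x = 0, z = 80 mm in the bracket's frame, so 45 mm under the rim
- red_bracket_hole4 (a point): Centre of the red bracket's hole 4 (above the broad leg): y = +66 mm, x = 0, z = 80 mm in the bracket's frame, so 45 mm under the rim
- black_bracket: A black bracket of the same sizes but mirrored (broad leg and block at its -y end), standing on the table: leave it alone
- hook: The fixed display hook: dark foot plate 130 (x) by 110 (y) by 12 mm high, in its middle a round aluminium post 18 mm in diameter, 162 mm high; from it a level steel prong 8 mm in diameter, axis 150 mm above the table, points along the hook's +x (away from the robot) and ends in a yellow ball 13 mm in diameter, 100 mm from the post's axis. Origin: under the post, on the table
- prong_mid (a point): Point on the prong's axis 55 mm from the post's axis, a good place for the bracket to hang; x points along the prong to its ball, z up
Not all that is in view belongs to the job. Of the things that look like the hook, the larger one is meant.

How it is judged:
By the outcome, as a careful person would: the job done as asked, in the order asked, and still so for the second after the job is handed in, with the robot touching nothing.
It also fails if it takes over 45 s, if anything falls off the work surface, if the arm or the gripper's body presses on something with over 40 N, if the wrist force passes 120 N, or if a joint passes its speed limit or range.

### The arm

A 6-joint arm with a two-finger parallel gripper is mounted at the origin on the work surface. World frame = base frame: x ahead of the robot, y to its left, z up, the work surface at z = 0. Lengths are in m, angles in degrees, forces in N, time in s.
With the tool pointing down it reaches from about 0.4 to 0.825 m from the base axis. Payload 7 kg.
Tool frame: the origin (TCP) lies midway between the tips of the shut fingers; the grasp point (between the pads) lies 19 mm behind it (robot.hold_point_z is the distance from the TCP to the grasp point, in m); z points along the fingers, y is the line along which they close (so a half turn about z gives the same grasp; the last joint's range is limited). The gripper opens to 88 mm and grips with 3 to 60 N. Pads are 19 mm wide; open, the fingers measure 130 mm over their backs; the gripper's body (78 mm by 193 mm) begins 47 mm behind the grasp point.
Start: joints at [91.965, 20.546, 0.682, 0, -70.136, -16.507], TCP at [0.169, 0.653, 0.227] pointing down, gripper open.
Joint ranges: [-176.03, 176.03], [-82.01, 121.73], [-58.28, 71.71], [-173.87, 95.51], [-174.79, -0.11], [-173.66, 173.66]. Speed limits (degrees/s): [136.94, 136.94, 172.46, 180, 180, 180].

### API

Orientations are given as [roll, pitch, yaw] about the fixed x, y, z axes, in that order (R = Rz(yaw) Ry(pitch) Rx(roll)).
In Python, from cell import monitor, optics, finish_job, robot gives the robot as it stands.
- The arm moves only by the tool apply_moves, never from a script. Its argument "plan" is a list of rows, each an object with "claw": the opening, from 0 (shut) to 1 (fully open); "dp": the shift along the tool's x, y, z in cm, a list of three; "twist": the turn about the tool's z in rad. In form: [{"claw": claw, "dp": [x, y, z], "twist": twist}, ...]. A call has 1 to 20 rows; each row is the pose to reach, as a shift and turn from the pose commanded when the call began, along the tool's axes at that moment; what a row does not reach only later rows make up. A row lasts 1/12 s, in which the tool goes at most 41.7 mm and 7.16 degrees, less where a joint would pass 70% of its speed; a pose out of reach is approached as far as the arm can. A call with a gripper value outside its range is refused whole. The fingers move at their own pace and stop on an object; the grip force is fixed at half the most. Time passes only in rows, so rows that repeat a pose let the fingers close. It gives the time, the measured TCP pose, the force, the opening and the grip force at its end, in the units of the state.
- monitor.read_state(): the state, without advancing time (a new reading comes with each control period).
- optics.capture(name): name is "scene" or "top"; returns the picture (400x640x3 uint8, red, green, blue); there is no depth.
- optics.camera_info(name): a dict with "intrinsics" (3x3 intrinsics, pixels), "world_to_cam" (4x4, takes a point from world to camera coordinates). Camera axes: x right, y down, z forward; pixel columns grow to the right and rows downward; lengths in m; the calibration is good to about 2 mm. A picture is of the moment at which its call begins. camera_info takes no time and is no camera call.
- finish_job(): hands the job in; it is judged then, once.
The state is a dict: "clock": time; "qpos": joint angles; "dq": joint speeds; "effort": joint torques, N m; "tcp_pos": TCP position; "tool_rot": TCP orientation; "ft_force": force on the tool from outside, world axes, zero at the start; "ft_torque": the same for the moment, N m; "gripper_width": finger opening in m; "finger_force": force on a finger pad.
Only numpy, scipy, OpenCV 4.12 (cv2) and the standard library are available. Lean on these libraries where they do the work, as an engineer would, in place of code of your own. Each camera call takes 0.05 s, during which the arm holds its last target. There are 200 camera calls.

## Working session

There is one attempt and no reset: what is moved stays moved. The work goes in short steps, Python scripts to look and compute and a tool call to move; the robot and the scene stay as the last step left them, time stands still between calls to the robot, and variables do not carry over. Pictures are saved under pics/ and viewed, at most 10 in all, crops included, and the job is handed in when it is done.

Besides the shell and the picture viewer there is one more tool, called as name([rows], argument=value, ...), one row to a line, values as JSON. apply_moves: Moves the arm, as the interface text tells. Its arguments: {"type":"object","properties":{"plan":{"type":"array"}},"required":["plan"]}

```bash
mkdir -p pics; ls
python3 - <<'E'
from cell import monitor, optics, robot
import cv2
for n in("scene","top"):
    im=optics.capture(n); cv2.imwrite(f"pics/{n}0.png",im[:,:,::-1])
    c=optics.camera_info(n); print(n,c)
print(monitor.read_state(), robot.hold_point_z)
E
```

```text
pics
scene {'intrinsics': array([[486.33061847,   0.        , 328.61553158],
       [  0.        , 486.33061847, 197.86395138],
       [  0.        ,   0.        ,   1.        ]]), 'world_to_cam': array([[ 0.09437162,  0.99550233, -0.008313  , -0.04610167],
       [ 0.6599249 , -0.06880723, -0.74817424, -0.19454882],
       [-0.74538119,  0.06512045, -0.66345023,  1.74196745],
       [ 0.        ,  0.        ,  0.        ,  1.        ]])}
top {'intrinsics': array([[393.10352234,   0.        , 324.02124963],
       [  0.        , 393.10352234, 196.83953118],
       [  0.        ,   0.        ,   1.        ]]), 'world_to_cam': array([[-6.27818248e-02, -9.98004279e-01, -6.77508464e-03,
         6.62357222e-04],
       [-9.74524136e-01,  6.27664851e-02, -2.15320869e-01,
         3.94303693e-01],
       [ 2.15316397e-01, -6.91575355e-03, -9.76519852e-01,
         1.23620398e+00],
       [ 0.00000000e+00,  0.00000000e+00,  0.00000000e+00,
         1.00000000e+00]])}
{'clock': 0.1, 'qpos': array([ 9.19654424e+01,  2.05860883e+01,  6.37931477e-01, -1.86155079e-02,
       -7.01365551e+01, -1.65052581e+01]), 'dq': array([ 0.02937183, -0.0938642 ,  0.12690859, -0.0621107 , -0.05328506,
        0.01353814]), 'effort': array([-1.25975836e-03, -5.84165025e+01,  2.93744355e+01,  7.01520368e+00,
        1.01083657e-02, -6.08999835e-05]), 'tcp_pos': array([0.16939079, 0.65292947, 0.22571936]), 'tool_rot': array([ 1.79913806e+02, -7.28965081e-03, -1.45461483e+01]), 'ft_force': array([-0.22952936, -0.53914662, -0.08526433]), 'ft_torque': array([ 0.03354482,  0.01566058, -0.03115493]), 'finger_force': 0.0, 'gripper_width': 0.08750476473291584} 0.0188
```

View pics/scene0.png

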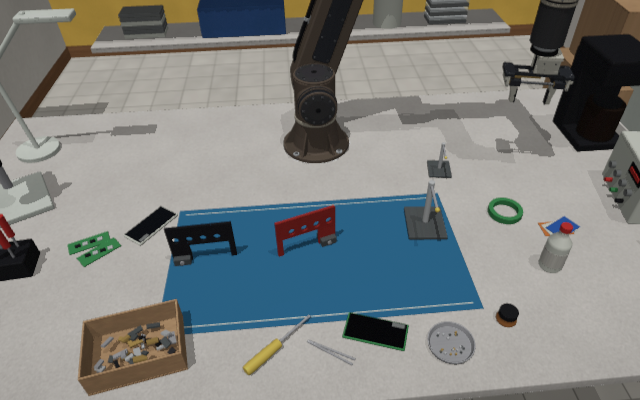

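View pics/top0.png

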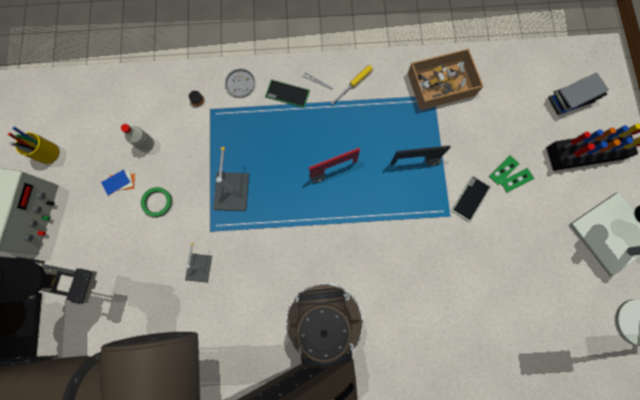

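The scene view shows the red bracket at (305,230), the black one at (202,240), and two hook-like things. The larger has its foot at (425,222) and the smaller at (440,168). In the top view these are at (335,163), (420,155), (232,190) and (199,267). The larger hook is the one meant, so I'll confirm it in enlarged crops.

By my sums the bracket's centre of mass is at y ≈ +31 mm, so hole 3 is the one to hang it by.

Run:
```python
import cv2
a=cv2.imread("pics/scene0.png")[140:260,265:455]; cv2.imwrite("pics/s_crop.png",cv2.resize(a,None,fx=4,fy=4,interpolation=cv2.INTER_CUBIC))
a=cv2.imread("pics/top0.png")[130:220,205:365]; cv2.imwrite("pics/t_crop.png",cv2.resize(a,None,fx=5,fy=5,interpolation=cv2.INTER_CUBIC))
```

```text
(no output)
```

View pics/s_crop.png

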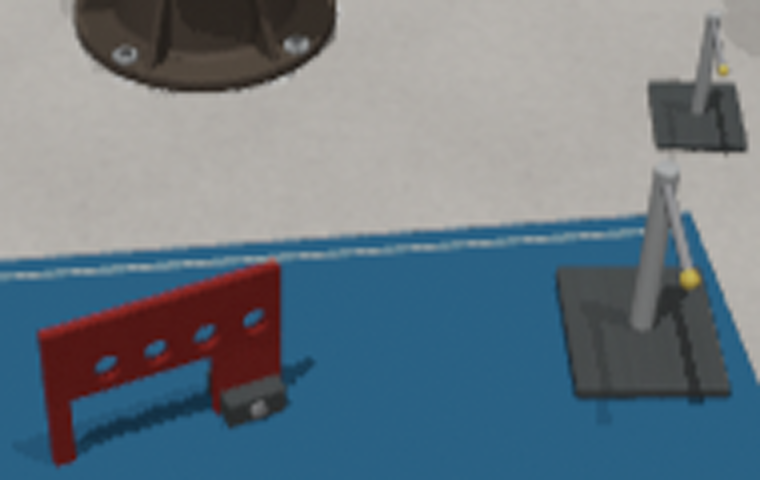

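View pics/t_crop.png

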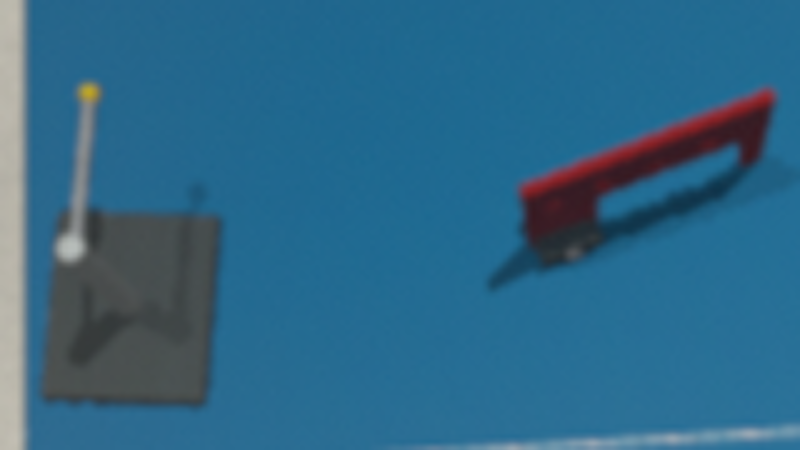

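The crops confirm the choice: the larger hook has its yellow ball at scene (437,210) and top (223,148), and it stands on the mat with a foot about 130 mm long. The small lookalike is at scene (440,165). The red bracket's block is at its robot-left end, at scene (328,240). Next I'll measure.

```bash
cat > h.py <<'E'
import numpy as np, cv2
from cell import optics
C={n:optics.camera_info(n) for n in("scene","top")}
def ray(n,p):
    K=C[n]["intrinsics"];T=C[n]["world_to_cam"];R=T[:3,:3]
    return -R.T@T[:3,3], R.T@np.linalg.inv(K)@[p[0],p[1],1]
def onz(n,p,z):
    o,d=ray(n,p); return o+d*(z-o[2])/d[2]
def tri(ps,pt):
    P=[C[n]["intrinsics"]@C[n]["world_to_cam"][:3] for n in("scene","top")]
    X=cv2.triangulatePoints(P[0],P[1],np.float64(ps).reshape(2,1),np.float64(pt).reshape(2,1))[:,0]; return X[:3]/X[3]
def cen(im,box,f):
    x0,y0,x1,y1=box; h=cv2.cvtColor(im[y0:y1,x0:x1],cv2.COLOR_RGB2HSV).astype(int)
    v,u=np.nonzero(f(h[...,0],h[...,1],h[...,2])); return np.array([u.mean()+x0,v.mean()+y0]),len(u)
E
python3 - <<'E'
from h import *
np.set_printoptions(precision=4,suppress=True)
I={n:cv2.imread(f"pics/{n}0.png")[:,:,::-1].copy() for n in C}
yel=lambda h,s,v:(h>18)&(h<35)&(s>110)&(v>90)
bs,k1=cen(I["scene"],(428,200,448,220),yel); bt,k2=cen(I["top"],(214,140,232,156),yel)
print("ball",bs,k1,bt,k2,tri(bs,bt),onz("scene",bs,.15),onz("top",bt,.15))
ps=np.array([265+666/4,140+172/4])-.4; pt=np.array([205+70/5,130+248/5])-.4
print("post",tri(ps,pt),onz("scene",ps,.162),onz("top",pt,.162))
# rim: bright red top face
im=I["top"][130:220,290:365]; h=cv2.cvtColor(cv2.resize(im,None,fx=4,fy=4,interpolation=cv2.INTER_CUBIC),cv2.COLOR_RGB2HSV)
red=((h[...,0]<8)|(h[...,0]>170))&(h[...,1]>130)
print("V hist",np.histogram(h[...,2][red],8))
m=(red&(h[...,2]>125)).astype(np.uint8)
n,l,st,_=cv2.connectedComponentsWithStats(m);k=1+st[1:,4].argmax()
r=cv2.boxPoints(cv2.minAreaRect(np.argwhere(l==k)[:,::-1].astype(np.float32)))
r=(r+.5)/4-.5+[290,130]
W=np.array([onz("top",q,.125) for q in r]);print(r,W)
print("sides",[np.linalg.norm(W[i]-W[i-1]) for i in range(4)],"mid",W.mean(0))
for q in[(106,365),(155,349),(204,334),(253,318)]: print("hole",onz("scene",(265+q[0]/4-.4,140+q[1]/4-.4),.08))
for q in[(40,332),(279,264)]: print("rim scene",onz("scene",(265+q[0]/4-.4,140+q[1]/4-.4),.125))
E
```

```text
ball [436.8824 209.4118] 17 [222.2857 148.    ] 7 [0.5419 0.277  0.1527] [0.5391 0.2779 0.15  ] [0.543  0.2779 0.15  ]
post [0.4419 0.2867 0.1591] [0.4454 0.2851 0.162 ] [0.4412 0.2865 0.162 ]
V hist (array([1317,  615,  248,  222,  228,  247,  453,  974]), array([ 54.,  65.,  76.,  87.,  98., 109., 120., 131., 142.]))
[[309.2778 166.7322]
 [358.3435 147.6511]
 [359.0003 149.3401]
 [309.9347 168.4212]] [[ 0.4736  0.0157  0.125 ]
 [ 0.5256 -0.1407  0.125 ]
 [ 0.52   -0.1423  0.125 ]
 [ 0.468   0.014   0.125 ]]
sides [np.float64(0.005823013427166672), np.float64(0.16486940119737617), np.float64(0.005887295930846531), np.float64(0.16470590777882727)] mid [ 0.4968 -0.0633  0.125 ]
hole [ 0.5088 -0.1022  0.08  ]
hole [ 0.497  -0.0687  0.08  ]
hole [ 0.486  -0.0347  0.08  ]
hole [ 0.4739 -0.0001  0.08  ]
rim scene [ 0.519  -0.1427  0.125 ]
rim scene [0.47   0.0183 0.125 ]
```

```bash
cat >> h.py <<'E'
from cell import monitor
def togo(p,yaw,cur=None,cyaw=None):
    s=monitor.read_state(); cur=s["tcp_pos"] if cur is None else np.array(cur); cyaw=s["tool_rot"][2] if cyaw is None else cyaw
    c,n=np.cos(np.radians(cyaw)),np.sin(np.radians(cyaw)); R=np.array([[c,n,0],[n,-c,0],[0,0,-1]])
    return np.round(R.T@(np.array(p)-cur)*100,2), round(np.radians(-((yaw-cyaw+180)%360-180)),4)
E
python3 -c "
from h import *
print(togo([.4873,-.0348,.20],-71.6,[.169,.653,.227],-14.54))"
```

```text
(array([48.08, 58.59,  2.7 ]), np.float64(0.9959))
```

apply_moves([
  {"claw": 1, "dp": [1, 1.2, 0], "twist": 0.02},
  {"claw": 1, "dp": [3, 3.6, 0], "twist": 0.06},
  {"claw": 1, "dp": [5.4, 6.6, 0], "twist": 0.11},
  {"claw": 1, "dp": [8, 9.8, 0], "twist": 0.17},
  {"claw": 1, "dp": [10.6, 13, 0], "twist": 0.22},
  {"claw": 1, "dp": [13.2, 16.2, 0], "twist": 0.28},
  {"claw": 1, "dp": [15.8, 19.3, 0], "twist": 0.33},
  {"claw": 1, "dp": [18.4, 22.5, 0], "twist": 0.38},
  {"claw": 1, "dp": [21, 25.6, 0], "twist": 0.44},
  {"claw": 1, "dp": [23.6, 28.8, 0], "twist": 0.49},
  {"claw": 1, "dp": [26.2, 32, 0], "twist": 0.55},
  {"claw": 1, "dp": [28.8, 35.1, 0], "twist": 0.6},
  {"claw": 1, "dp": [31.4, 38.3, 0], "twist": 0.65},
  {"claw": 1, "dp": [34, 41.4, 0.5], "twist": 0.7},
  {"claw": 1, "dp": [36.6, 44.6, 1], "twist": 0.76},
  {"claw": 1, "dp": [39.2, 47.8, 1.5], "twist": 0.81},
  {"claw": 1, "dp": [41.8, 50.9, 2], "twist": 0.87},
  {"claw": 1, "dp": [44.4, 54.1, 2.5], "twist": 0.93},
  {"claw": 1, "dp": [46.6, 56.8, 2.7], "twist": 0.97},
  {"claw": 1, "dp": [48.1, 58.6, 2.7], "twist": 0.996},
])

```text
clock: 1.77
tcp_pos: [0.488, -0.0376, 0.1986]
tool_rot: [179.9, 0.0, -71.8]
ft_force: [0.3, -1.0, 1.0]
gripper_width: 0.0874
finger_force: 0.0
```

apply_moves([
  {"claw": 1, "dp": [0, 0, 0], "twist": 0},
  {"claw": 1, "dp": [0, 0, 0], "twist": 0},
  {"claw": 1, "dp": [0, 0, 0], "twist": 0},
])

```text
clock: 2.02
tcp_pos: [0.4875, -0.0347, 0.1992]
tool_rot: [180.0, 0.0, -71.6]
ft_force: [-0.6, 0.3, -0.0]
gripper_width: 0.0878
finger_force: 0.0
```

Run:
```python
from h import *
s=monitor.read_state(); print(s["tcp_pos"],s["tool_rot"],s["clock"],togo([.4873,-.0348,.097],-71.6))
cv2.imwrite("pics/s1.png",cv2.resize(optics.capture("scene")[140:260,230:420,::-1],None,fx=4,fy=4,interpolation=cv2.INTER_CUBIC))
```

```text
[ 0.48754649 -0.03470512  0.19923573] [ 1.79957839e+02  1.29590066e-02 -7.16379583e+01] 2.0167 (array([ 0.  ,  0.03, 10.22]), np.float64(-0.0007))
```

View pics/s1.png

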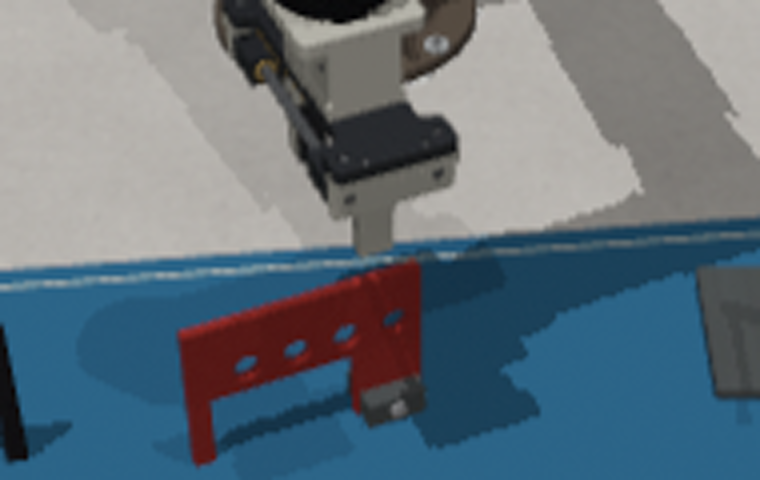

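The gripper is over hole 3 and turned to match the plate: the finger is at crop (373,230) and hole 3 at (346,334). I'll descend and pinch.

apply_moves([
  {"claw": 1, "dp": [0, 0, 2], "twist": 0},
  {"claw": 1, "dp": [0, 0, 5], "twist": 0},
  {"claw": 1, "dp": [0, 0, 7.5], "twist": 0},
  {"claw": 1, "dp": [0, 0, 9.2], "twist": 0},
  {"claw": 1, "dp": [0, 0, 10.2], "twist": 0},
  {"claw": 1, "dp": [0, 0, 10.2], "twist": 0},
  {"claw": 0, "dp": [0, 0, 10.2], "twist": 0},
  {"claw": 0, "dp": [0, 0, 10.2], "twist": 0},
  {"claw": 0, "dp": [0, 0, 10.2], "twist": 0},
  {"claw": 0, "dp": [0, 0, 10.2], "twist": 0},
  {"claw": 0, "dp": [0, 0, 10.2], "twist": 0},
  {"claw": 0, "dp": [0, 0, 10.2], "twist": 0},
  {"claw": 0, "dp": [0, 0, 10.2], "twist": 0},
  {"claw": 0, "dp": [0, 0, 10.2], "twist": 0},
  {"claw": 0, "dp": [0, 0, 10.2], "twist": 0},
  {"claw": 0, "dp": [0, 0, 10.2], "twist": 0},
  {"claw": 0, "dp": [0, 0, 10.2], "twist": 0},
  {"claw": 0, "dp": [0, 0, 10.2], "twist": 0},
])

```text
clock: 3.57
tcp_pos: [0.4879, -0.0347, 0.0975]
tool_rot: [180.0, 0.0, -71.6]
ft_force: [0.2, 0.1, -0.2]
gripper_width: 0.0132
finger_force: 0.0
```

apply_moves([
  {"claw": 0, "dp": [0, 0, 0], "twist": 0},
  {"claw": 0, "dp": [0, 0, 0], "twist": 0},
  {"claw": 0, "dp": [0, 0, 0], "twist": 0},
  {"claw": 0, "dp": [0, 0, 0], "twist": 0},
  {"claw": 0, "dp": [0, 0, 0], "twist": 0},
  {"claw": 0, "dp": [0, 0, 0], "twist": 0},
])

```text
clock: 4.07
tcp_pos: [0.4878, -0.0347, 0.0975]
tool_rot: [180.0, 0.0, -71.6]
ft_force: [0.7, -0.9, -1.5]
gripper_width: 0.0074
finger_force: 30.0
```

Run:
```python
from h import *
s=monitor.read_state(); print(s["tcp_pos"],s["tool_rot"],s["gripper_width"],s["finger_force"])
for p,y in(([.54,0.0,.1673],-80),([.60,.08,.1673],-94.6),([.597,.2735,.1673],-94.6)): print(togo(p,y))
```

```text
[ 0.48783307 -0.0347088   0.09747814] [ 1.79986506e+02  3.09945577e-04 -7.16113081e+01] 0.0074089672982022335 29.999038602691144
(array([-1.65, -6.05, -6.98]), np.float64(0.1464))
(array([ -7.35, -14.26,  -6.98]), np.float64(0.4012))
(array([-25.8 , -20.08,  -6.98]), np.float64(0.4012))
```

The bracket is gripped at 7.4 mm with 30 N. I'll lift, go forward, then sideways to a point in front of the ball.

apply_moves([
  {"claw": 0, "dp": [0, 0, -1], "twist": 0},
  {"claw": 0, "dp": [0, 0, -3], "twist": 0},
  {"claw": 0, "dp": [0, 0, -5], "twist": 0},
  {"claw": 0, "dp": [0, -0.5, -6.5], "twist": 0},
  {"claw": 0, "dp": [-0.5, -2, -7], "twist": 0.04},
  {"claw": 0, "dp": [-1, -4, -7], "twist": 0.09},
  {"claw": 0, "dp": [-1.6, -6, -7], "twist": 0.14},
  {"claw": 0, "dp": [-3, -8, -7], "twist": 0.2},
  {"claw": 0, "dp": [-4.4, -10, -7], "twist": 0.26},
  {"claw": 0, "dp": [-5.8, -12, -7], "twist": 0.32},
  {"claw": 0, "dp": [-7.3, -14.2, -7], "twist": 0.37},
  {"claw": 0, "dp": [-9.7, -15, -7], "twist": 0.4},
  {"claw": 0, "dp": [-12.1, -15.8, -7], "twist": 0.4},
  {"claw": 0, "dp": [-14.8, -16.6, -7], "twist": 0.4},
  {"claw": 0, "dp": [-17.5, -17.5, -7], "twist": 0.4},
  {"claw": 0, "dp": [-20.2, -18.3, -7], "twist": 0.4},
  {"claw": 0, "dp": [-22.5, -19.1, -7], "twist": 0.4},
  {"claw": 0, "dp": [-24.4, -19.7, -7], "twist": 0.4},
  {"claw": 0, "dp": [-25.5, -20, -7], "twist": 0.4},
  {"claw": 0, "dp": [-25.8, -20.1, -7], "twist": 0.4},
])

```text
clock: 5.73
tcp_pos: [0.5965, 0.2753, 0.1663]
tool_rot: [179.9, -0.0, -94.4]
ft_force: [-0.4, -0.7, -4.5]
gripper_width: 0.0076
finger_force: 30.0
```

apply_moves([
  {"claw": 0, "dp": [0, 0, 0], "twist": 0},
  {"claw": 0, "dp": [0, 0, 0], "twist": 0},
  {"claw": 0, "dp": [0, 0, 0], "twist": 0},
])

```text
clock: 5.98
tcp_pos: [0.5971, 0.2725, 0.1674]
tool_rot: [180.0, -0.0, -94.6]
ft_force: [1.1, -0.1, -4.5]
gripper_width: 0.0077
finger_force: 30.0
```

Run:
```python
from h import *
s=monitor.read_state(); print(s["tcp_pos"],s["tool_rot"],s["ft_force"],s["ft_torque"],s["gripper_width"])
S=optics.capture("scene");T=optics.capture("top")
cv2.imwrite("pics/s2full.png",S[:,:,::-1]);cv2.imwrite("pics/t2full.png",T[:,:,::-1])
K=C["scene"]
for X in([.5419,.277,.15],[.597,.2735,.15]):
  c=K["world_to_cam"]@np.r_[X,1];q=K["intrinsics"]@c[:3];print("expect",q[:2]/q[2])
a=cv2.resize(S[130:270,370:510,::-1],None,fx=4,fy=4,interpolation=cv2.INTER_CUBIC)
cv2.imwrite("pics/s2.png",a)
```

```text
[0.59713054 0.27253656 0.16736082] [ 1.79967287e+02 -2.59407980e-02 -9.45755987e+01] [ 1.09664504 -0.08902817 -4.4905461 ] [ 0.07025597 -0.13419806 -0.01091855] 0.007712668429453341
expect [436.80842696 210.16332607]
expect [441.171707   225.22910212]
```

View pics/s2.png

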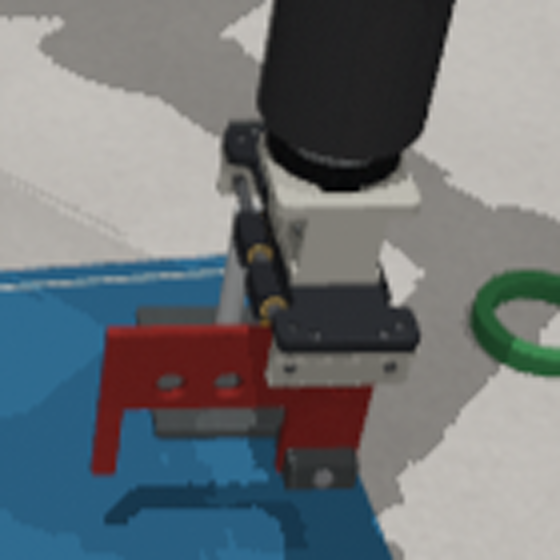

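Hole 2 is at crop (228,382) and hole 1 at (170,382). Extrapolating puts hole 3 at full (441.1,225.1), against an expected (441.2,225.2), so it lines up with the prong. I'll slide it on and watch the force.

apply_moves([
  {"claw": 0, "dp": [0, 0.5, 0], "twist": 0},
  {"claw": 0, "dp": [0, 1.2, 0], "twist": 0},
  {"claw": 0, "dp": [0, 2, 0], "twist": 0},
  {"claw": 0, "dp": [0, 2.8, 0], "twist": 0},
  {"claw": 0, "dp": [0, 3.6, 0], "twist": 0},
  {"claw": 0, "dp": [0, 4.3, 0], "twist": 0},
  {"claw": 0, "dp": [0, 4.9, 0], "twist": 0},
  {"claw": 0, "dp": [0, 5.4, 0], "twist": 0},
  {"claw": 0, "dp": [0, 5.9, 0], "twist": 0},
  {"claw": 0, "dp": [0, 6.4, 0], "twist": 0},
  {"claw": 0, "dp": [0, 6.4, 0], "twist": 0},
])

```text
clock: 7.0
tcp_pos: [0.5326, 0.2787, 0.1676]
tool_rot: [180.0, 0.0, -94.5]
ft_force: [0.9, 0.4, -4.5]
gripper_width: 0.0078
finger_force: 30.0
```

apply_moves([
  {"claw": 0, "dp": [0, 0.5, 0], "twist": 0},
  {"claw": 0, "dp": [0, 1.1, 0], "twist": 0},
  {"claw": 0, "dp": [0, 1.7, 0], "twist": 0},
  {"claw": 0, "dp": [0, 2.3, 0], "twist": 0},
  {"claw": 0, "dp": [0, 2.9, 0], "twist": 0},
  {"claw": 0, "dp": [0, 3.4, 0], "twist": 0},
  {"claw": 0, "dp": [0, 3.6, 0], "twist": 0},
  {"claw": 0, "dp": [0, 3.6, 0], "twist": 0},
  {"claw": 0, "dp": [0, 3.6, 0], "twist": 0},
])

```text
clock: 7.75
tcp_pos: [0.4976, 0.2817, 0.1677]
tool_rot: [-180.0, 0.0, -94.5]
ft_force: [-0.4, 0.1, -5.0]
gripper_width: 0.0077
finger_force: 30.0
```

Run:
```python
from h import *
s=monitor.read_state(); print(s["tcp_pos"],s["tool_rot"],s["ft_force"],s["ft_torque"])
S=optics.capture("scene")
cv2.imwrite("pics/s3.png",cv2.resize(S[130:250,370:490,::-1],None,fx=5,fy=5,interpolation=cv2.INTER_CUBIC))
```

```text
[0.49762305 0.28165581 0.167748  ] [-1.79980926e+02  1.24023028e-02 -9.45035710e+01] [-0.38733867  0.0592634  -5.00741501] [ 0.0660662  -0.18406846 -0.01648782]
```

View pics/s3.png

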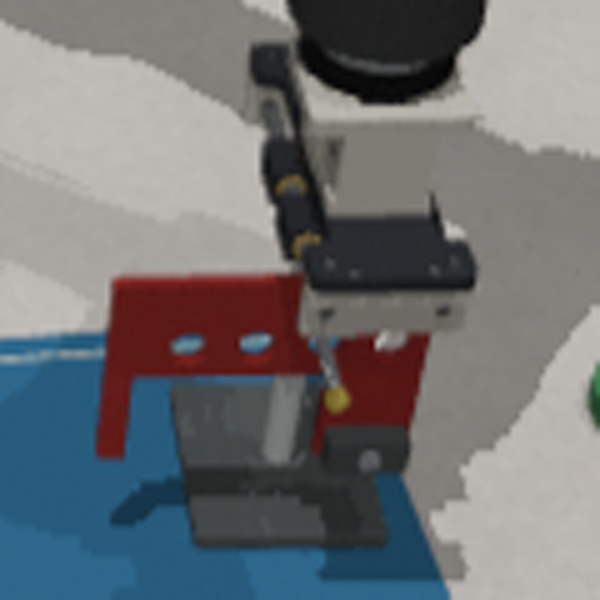

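The prong comes through hole 3 at crop (323,345), with the ball at (337,400) in front of the plate. I'll lower it onto the prong.

apply_moves([
  {"claw": 0, "dp": [0, 0, 0.15], "twist": 0},
  {"claw": 0, "dp": [0, 0, 0.3], "twist": 0},
  {"claw": 0, "dp": [0, 0, 0.4], "twist": 0},
  {"claw": 0, "dp": [0, 0, 0.45], "twist": 0},
  {"claw": 0, "dp": [0, 0, 0.45], "twist": 0},
])

```text
clock: 8.22
tcp_pos: [0.4976, 0.2813, 0.1628]
tool_rot: [180.0, -0.0, -94.5]
ft_force: [0.4, -0.6, -4.3]
gripper_width: 0.0079
finger_force: 30.0
```

apply_moves([
  {"claw": 0, "dp": [0, 0, 0.05], "twist": 0},
  {"claw": 0, "dp": [0, 0, 0.1], "twist": 0},
  {"claw": 0, "dp": [0, 0, 0.1], "twist": 0},
])

```text
clock: 8.47
tcp_pos: [0.4976, 0.2815, 0.162]
tool_rot: [-180.0, -0.0, -94.5]
ft_force: [0.2, 1.0, -4.7]
gripper_width: 0.0075
finger_force: 30.0
```

apply_moves([
  {"claw": 0, "dp": [0, 0, 0.05], "twist": 0},
  {"claw": 0, "dp": [0, 0, 0.05], "twist": 0},
  {"claw": 0, "dp": [0, 0, 0.05], "twist": 0},
])

```text
clock: 8.72
tcp_pos: [0.4977, 0.2815, 0.1619]
tool_rot: [-180.0, 0.0, -94.5]
ft_force: [-0.5, 0.3, -1.2]
gripper_width: 0.008
finger_force: 30.0
```

apply_moves([
  {"claw": 0, "dp": [0, 0, 0.05], "twist": 0},
  {"claw": 0, "dp": [0, 0, 0.05], "twist": 0},
  {"claw": 0, "dp": [0, 0, 0.05], "twist": 0},
])

```text
clock: 8.97
tcp_pos: [0.4977, 0.2815, 0.1617]
tool_rot: [-180.0, 0.0, -94.5]
ft_force: [-2.8, -0.7, 3.8]
gripper_width: 0.0078
finger_force: 30.0
```

apply_moves([
  {"claw": 0, "dp": [0, 0, -0.05], "twist": 0},
  {"claw": 0.13, "dp": [0, 0, -0.05], "twist": 0},
  {"claw": 0.2, "dp": [0, 0, -0.05], "twist": 0},
  {"claw": 0.3, "dp": [0, 0, -0.05], "twist": 0},
  {"claw": 0.3, "dp": [0, 0, -0.05], "twist": 0},
  {"claw": 0.3, "dp": [0, 0, -0.05], "twist": 0},
  {"claw": 0.3, "dp": [0, 0, -0.05], "twist": 0},
  {"claw": 0.3, "dp": [0, 0, -0.05], "twist": 0},
  {"claw": 0.3, "dp": [0, 0, -0.05], "twist": 0},
  {"claw": 0.3, "dp": [0, 0, -0.05], "twist": 0},
])

```text
clock: 9.8
tcp_pos: [0.4976, 0.2815, 0.1616]
tool_rot: [-180.0, 0.0, -94.5]
ft_force: [-0.5, -0.3, -0.4]
gripper_width: 0.026
finger_force: 0.0
```

apply_moves([
  {"claw": 0.3, "dp": [0, 0, -0.5], "twist": 0},
  {"claw": 0.3, "dp": [0, 0, -1.5], "twist": 0},
  {"claw": 0.3, "dp": [0, 0, -3], "twist": 0},
  {"claw": 0.3, "dp": [0, 0, -5], "twist": 0},
  {"claw": 0.3, "dp": [0, 0, -8], "twist": 0},
  {"claw": 0.3, "dp": [0, 0, -11], "twist": 0},
  {"claw": 0.3, "dp": [0, 0, -14], "twist": 0},
  {"claw": 0.3, "dp": [0, 0, -16], "twist": 0},
  {"claw": 0.3, "dp": [0, 0, -16], "twist": 0},
  {"claw": 0.3, "dp": [0, 0, -16], "twist": 0},
  {"claw": 0.3, "dp": [0, 0, -16], "twist": 0},
  {"claw": 0.3, "dp": [0, 0, -16], "twist": 0},
  {"claw": 0.3, "dp": [0, 0, -16], "twist": 0},
  {"claw": 0.3, "dp": [0, 0, -16], "twist": 0},
  {"claw": 0.3, "dp": [0, 0, -16], "twist": 0},
  {"claw": 0.3, "dp": [0, 0, -16], "twist": 0},
  {"claw": 0.3, "dp": [0, 0, -16], "twist": 0},
  {"claw": 0.3, "dp": [0, 0, -16], "twist": 0},
])

```text
clock: 11.3
tcp_pos: [0.4976, 0.2815, 0.3214]
tool_rot: [180.0, -0.0, -94.5]
ft_force: [0.2, 0.1, -0.4]
gripper_width: 0.0263
finger_force: 0.0
```

Run:
```python
from h import *
s=monitor.read_state(); print(s["tcp_pos"],s["ft_force"],s["gripper_width"],s["clock"])
P=[]
for i in range(16):
    S=optics.capture("scene"); h=cv2.cvtColor(S[150:260,370:500],cv2.COLOR_RGB2HSV)
    m=((h[...,0]<8)|(h[...,0]>170))&(h[...,1]>130); v,u=np.nonzero(m)
    P.append((u.mean(),v.mean(),v[u<35].mean()))
print(np.round(P[::3],2))
cv2.imwrite("pics/s4.png",cv2.resize(S[130:250,370:490,::-1],None,fx=5,fy=5,interpolation=cv2.INTER_CUBIC))
```

```text
[0.49756143 0.28148226 0.3214359 ] [ 0.18704446  0.08685015 -0.41737687] 0.02633827913420776 11.3
[[53.61 48.96 51.26]
 [53.59 48.97 51.31]
 [53.58 48.93 51.28]
 [53.58 48.97 51.33]
 [53.54 49.01 51.41]
 [53.61 48.97 51.32]]
```

View pics/s4.png

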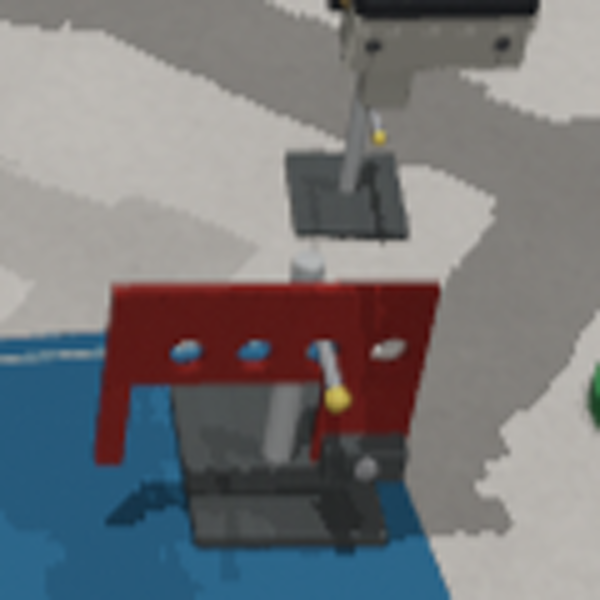

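The bracket hangs on the prong by hole 3 and is steady. The rim runs from crop (112,286) to (440,285). I'll check that against where a level rim would project before handing in.

Run:
```python
from h import *
from cell import finish_job
K=C["scene"]
def px(X): q=K["intrinsics"]@(K["world_to_cam"]@np.r_[X,1])[:3]; return q[:2]/q[2]
d=np.array([.0785,.997,0]); c=np.array([.4976,.2815,.1895])
a,b=px(c-.115*d),px(c+.055*d)
exp=np.degrees(np.arctan2(*(b-a)[::-1])); mea=np.degrees(np.arctan2(-1,328)); print(a,b,exp,mea)
if abs(exp-mea)<2: print(finish_job())
```

```text
[391.97071347 188.08801015] [457.3181437  186.99781898] -0.9557768136277632 -0.17468171338858504
the job is handed in; nothing more can be done
None
```

The red bracket hangs by hole 3 on the larger hook's prong, still and level to within about 1° by the camera; the black bracket was left alone, and the job is handed in.

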